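Gauge a bushing on the taper

TASK

Gauge the steel bushing that stands just in front of the closed tin box: slide it level down the taper until it stops, press it home gently with about 10 N (never more than 20 N on the taper) and let go. Then slide the pointer on the gauge's post down until its line is level with the top rim of the seated bushing, so that the size can be read off, and leave everything like that. Do not disturb the other two bushings or the other things on the bench.

Things in the scene. Friction and masses are not known exactly. Their poses are not given: they have to be found in the camera images.
- bushing_a: plain steel bushing standing on end: a ring 46 mm outside diameter, 24 mm high, straight bore, about 0.14 kg. The three bushings differ only in bore (24 to 30 mm; which is which is not told), so they stop at different heights. Any of them may be the one to gauge, standing about 110 mm in front of (nearer the robot than) the tin box's centre. Origin at the centre of its underside, z up
- bushing_b: another bushing, same outside as the other two (46 mm diameter, 24 mm high, about 0.14 kg); origin at the centre of its underside, z up along its axis
- bushing_c: another bushing, same outside as the other two (46 mm diameter, 24 mm high, about 0.14 kg); origin at the centre of its underside, z up along its axis
- tin: closed hinged tin box, 87 x 118 x 44 mm, fixed on the bench; origin at the centre of its underside
- taper_tip (a point): tip of the gauge's upright steel cone (taper), on its axis, 87 mm above the bench. The cone is 18 mm thick just below its rounded tip and widens downward, 1 mm of diameter to every 4 mm, to 34 mm at its foot 18 mm above the bench. It has thin black size lines 35, 43 and 51 mm above the bench; each bushing stops with its underside near one of these
- taper (a joint): how far the taper has been pushed down into its base, m: 0 unloaded, at most 0.008. It rides on a spring that gives 1 mm for every 5 N pressed down on it (10 N: 2 mm, 20 N: 4 mm); the bushing's own weight is part of this
- gauge: fixed base plate of the gauge, 80 mm (x) by 180 mm (y), 12 mm thick, with a round boss under the taper (48 mm wide, top 18 mm above the bench) and a post 12 mm thick, 128 mm tall above the bench, 115 mm from the taper along +y. Origin under the taper's axis at bench level, z up
- pointer (a joint): how far the pointer has been slid down its post, m; 0 at the top, 0.07 at the bottom; the height of its line above the bench is 0.118 m minus this. Stiff sliding fit: takes about 5 N to move, stays where it is left
- pointer_line (a point): the pointer's line, at the tip of the flat tongue that points from the post towards the taper; its z is what is compared with the bushing's top rim
- pointer_tab (a point): top face of the pointer's flat thumb tab (45 mm long, 24 mm wide, 10 mm thick), which sticks out from the post along the gauge's -x; this point is 41 mm from the post's axis and 6 mm higher than the pointer's line. Push down here
- test_ring: bystander: thick steel ring gauge 44 mm across, 14 mm high with a small hole, lying flat; origin at the centre of its underside
- tape_roll: bystander: roll of tape 58 mm across, 19 mm high, lying flat; origin at the centre of its underside
- ferrule_near: bystander: small ferrule 14 mm thick, 26 mm high, standing; origin at the centre of its underside
There are look-alikes about, which are no part of the job. Leave any green, red or yellow look-alike of the bushing_b alone.

How it is judged (in metres and radians):
On the way, in this order (a step that is already met when the one before it is completed fails the run):
1. a bushing is pressed home on the taper, centred and level, with 6 N or more (the taper sinks over 1.2 mm) (((value of joint taper above 0.0012 m and horizontal distance between bushing_a and taper_tip below 0.002 m and height (world z) of bushing_a above 0.025 m and angle between bushing_a's own z axis and vertical below 0.06 rad) or (value of joint taper above 0.0012 m and horizontal distance between bushing_b and taper_tip below 0.002 m and height (world z) of bushing_b above 0.025 m and angle between bushing_b's own z axis and vertical below 0.06 rad) or (value of joint taper above 0.0012 m and horizontal distance between bushing_c and taper_tip below 0.002 m and height (world z) of bushing_c above 0.025 m and angle between bushing_c's own z axis and vertical below 0.06 rad))), for 0.2 s.
2. the pointer's line is within 3.5 mm of the top rim of the seated bushing (((horizontal distance between bushing_a and taper_tip below 0.002 m and height (world z) of bushing_a above 0.025 m and angle between bushing_a's own z axis and vertical below 0.06 rad and z of pointer_line in the frame of bushing_a between 0.0205 and 0.0275 m) or (horizontal distance between bushing_b and taper_tip below 0.002 m and height (world z) of bushing_b above 0.025 m and angle between bushing_b's own z axis and vertical below 0.06 rad and z of pointer_line in the frame of bushing_b between 0.0205 and 0.0275 m) or (horizontal distance between bushing_c and taper_tip below 0.002 m and height (world z) of bushing_c above 0.025 m and angle between bushing_c's own z axis and vertical below 0.06 rad and z of pointer_line in the frame of bushing_c between 0.0205 and 0.0275 m))), for 0.2 s.
At the end, for the whole second after the job is handed in: The bushing from in front of the tin sits on the taper, at rest, centred within 2 mm, tilted under 0.06 rad; the pointer's line is within 3.5 mm of its top rim; the other two bushings stand within 20 mm of where they were (((horizontal distance between bushing_a and taper_tip below 0.002 m and height (world z) of bushing_a above 0.025 m and angle between bushing_a's own z axis and vertical below 0.06 rad and z of pointer_line in the frame of bushing_a between 0.0205 and 0.0275 m and linear speed of bushing_a below 0.01 m/s and distance of each of bushing_b, bushing_c from where it was at the start of the episode below 0.02 m and horizontal distance between each of bushing_b, bushing_c and tin above 0.16 m) or (horizontal distance between bushing_b and taper_tip below 0.002 m and height (world z) of bushing_b above 0.025 m and angle between bushing_b's own z axis and vertical below 0.06 rad and z of pointer_line in the frame of bushing_b between 0.0205 and 0.0275 m and linear speed of bushing_b below 0.01 m/s and distance of each of bushing_a, bushing_c from where it was at the start of the episode below 0.02 m and horizontal distance between each of bushing_a, bushing_c and tin above 0.16 m) or (horizontal distance between bushing_c and taper_tip below 0.002 m and height (world z) of bushing_c above 0.025 m and angle between bushing_c's own z axis and vertical below 0.06 rad and z of pointer_line in the frame of bushing_c between 0.0205 and 0.0275 m and linear speed of bushing_c below 0.01 m/s and distance of each of bushing_a, bushing_b from where it was at the start of the episode below 0.02 m and horizontal distance between each of bushing_a, bushing_b and tin above 0.16 m))); the robot touches nothing.
It fails at once if the taper is pressed down by more than 4.6 mm (over 20 N) (value of joint taper above 0.0046 m).
It fails at once if a bystander (ring gauge, tape roll or ferrule) is moved by more than 20 mm (distance of any of test_ring, tape_roll, ferrule_near from where it was at the start of the episode above 0.02 m).
It also fails if it takes over 48 s, if anything falls off the work surface, if the arm or the gripper's body presses on something with over 40 N, if the wrist force passes 120 N, or if a joint passes its speed limit or range.

ROBOT

A 6-joint arm with a two-finger parallel gripper is mounted at the origin on a cart in front of the work surface, level with it; the furniture and walls round the work are solid. World frame = base frame: x ahead of the robot, y to its left, z up, the work surface at z = 0. Lengths are in mm, angles in degrees, forces in N, time in s.
With the tool pointing down it reaches from about 350 to 950 mm from the base axis. Payload 17.4 kg.
Tool frame: the origin (TCP) lies at the very end of the fingers, on their centre line; the grasp point (between the pads) lies 19 mm behind it (manip.grip_point_offset is the distance from the TCP to the grasp point, in mm); y points along the fingers, x is the direction in which the jaws open and shut, and the axes are right-handed (so a half turn about y gives the same grasp; the last joint's range is limited). The gripper opens to 93 mm and grips with 3 to 60 N. Pads are 15 mm wide; open, the fingers measure 128 mm over their backs; the gripper's body (75 mm by 188 mm) begins 65 mm behind the grasp point.
Start: joints at [63.667, 6.646, 82.598, -0, 90.757, -2.166], TCP at [276.356, 615.841, 218.646] pointing down, gripper open.
Joint ranges: [-162.19, 162.19], [-47.58, 125.68], [4.15, 143.07], [-65.23, 245.23], [0.69, 171.88], [-170.13, 170.13]. Speed limits (degrees/s): [108.29, 108.29, 127.2, 180, 180, 180].

INTERFACE

Orientations are given as [roll, pitch, yaw] about the fixed x, y, z axes, in that order (R = Rz(yaw) Ry(pitch) Rx(roll)).
In Python, from workcell import manip, claw, imaging, job gives the robot as it stands. The module is installed in compiled form; this text tells all that it offers. Calls block until the motion is done:
- manip.move_pose(position, orientation): joint-space move of the TCP to a pose.
- manip.move_linear(position, ori=None, feed=150): straight line of the TCP; ori=None keeps the orientation; feed is the mean speed in mm/s.
- manip.movej(angles): joint-space move.
- claw.open_jaws() and claw.grab(): open the fingers fully, or close them until they stop; the grip force is fixed at half the most.
- manip.pause(seconds).
- manip.solve_ik(position, orientation): joint angles nearest the present ones, or None.
- manip.sense(): the state.
- imaging.grab_frame(name): name is "side" or "top"; returns the picture (420x560x3 uint8, red, green, blue); there is no depth.
- imaging.camera_info(name): a dict with "fx", "fy", "cx", "cy" (pixels), "pose" (4x4, takes a point from camera to world coordinates). Camera axes: x right, y down, z forward; pixel columns grow to the right and rows downward; lengths in mm; the calibration is good to about 2 mm. A picture is of the moment at which its call begins. camera_info takes no time and is no camera call.
A pose or a line that the arm cannot do raises manip.PlanningError and nothing moves.
- job.job_done(): hands the job in, once; it reports no verdict.
The state is a dict: "time_s": time; "joint_pos": joint angles; "joint_velocities": joint speeds; "joint_efforts": joint torques, N m; "eef_pos": TCP position; "tool_rot": TCP orientation; "ft_force": force on the tool from outside, world axes, zero at the start; "wrist_torque": the same for the moment, N m; "width": finger opening in mm.
Only numpy, scipy, OpenCV 4.12 (cv2) and the standard library are available. Lean on these libraries where they do the work, as an engineer would, in place of code of your own. Each camera call takes 0.05 s, during which the arm holds its last target. There are 200 camera calls.

## Working session

There is one attempt and no reset: what is moved stays moved. The work goes in short steps, each a Python script; the robot and the scene stay as the last script left them, time stands still between calls to the robot, and variables do not carry over. Pictures are saved under pics/ and viewed, about 8 in all and at most 12, crops included, and the job is handed in when it is done.

```bash
mkdir -p pics; python3 - <<'E'
from workcell import manip, claw, imaging, job
import cv2,numpy as np
for n in("top","side"):
    cv2.imwrite(f"pics/{n}0.png",imaging.grab_frame(n)[:,:,::-1]); i=imaging.camera_info(n)
    print(n,i["fx"],i["fy"],i["cx"],i["cy"]);print(np.round(i["pose"],3))
s=manip.sense();print(s["time_s"],s["eef_pos"],s["tool_rot"],s["ft_force"],s["width"],manip.grip_point_offset)
E
```

```text
top 503.599972318625 503.599972318625 283.0064103346042 209.95721500336086
[[-2.500000e-02 -9.940000e-01  1.090000e-01  4.206140e+02]
 [-9.990000e-01  2.700000e-02  1.900000e-02 -2.496000e+01]
 [-2.200000e-02 -1.080000e-01 -9.940000e-01  1.287716e+03]
 [ 0.000000e+00  0.000000e+00  0.000000e+00  1.000000e+00]]
side 454.48523166373656 454.48523166373656 286.6553458173189 205.69830555304048
[[ 9.460000e-01 -1.890000e-01  2.620000e-01  2.522630e+02]
 [-3.230000e-01 -4.900000e-01  8.100000e-01 -1.002043e+03]
 [-2.500000e-02 -8.510000e-01 -5.240000e-01  7.470150e+02]
 [ 0.000000e+00  0.000000e+00  0.000000e+00  1.000000e+00]]
0.1 [276.27076745 615.67181604 217.96088154] [-8.99981043e+01  6.16991836e-02  6.58342860e+01] [-0.09370629 -0.04343733  0.20933579] 93.34895210420206 18.8
```

View pics/top0.png

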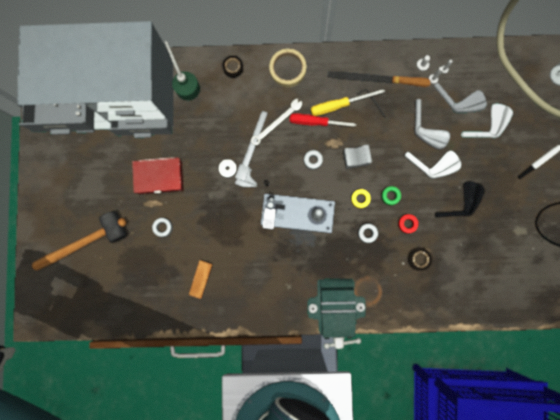

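View pics/side0.png

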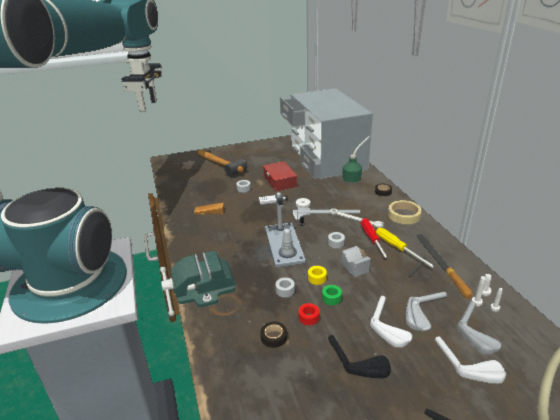

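Top view, candidates for the bushing: steel rings at (162,227), (313,159) and (368,233). The flat ring with a small hole at (228,168) is the test ring, and the coloured look-alikes are at (361,198), (392,195) and (409,223). The tin is at (157,175). By the description the target is (162,227), in front of the tin. The gauge's taper is near (318,213) and its post near (268,205).

```bash
cat > h.py <<'E'
import cv2,numpy as np
from workcell import manip, claw, imaging, job
def ray(n,u,v):
    i=imaging.camera_info(n);P=np.array(i["pose"]);d=P[:3,:3]@[(u-i["cx"])/i["fx"],(v-i["cy"])/i["fy"],1];return P[:3,3],d
def onz(n,u,v,z):
    o,d=ray(n,u,v);return np.round(o+d*(z-o[2])/d[2],1)
def proj(n,p):
    i=imaging.camera_info(n);P=np.array(i["pose"]);c=P[:3,:3].T@(np.array(p)-P[:3,3]);return np.round([i["fx"]*c[0]/c[2]+i["cx"],i["fy"]*c[1]/c[2]+i["cy"]],1)
def rings(img,box):
    u0,v0,u1,v1=box;c=img[v0:v1,u0:u1];g=c.astype(int)
    m=((g.min(2)>115)&(g.max(2)-g.min(2)<40)).astype(np.uint8)
    cs,_=cv2.findContours(m,cv2.RETR_EXTERNAL,cv2.CHAIN_APPROX_NONE);k=max(cs,key=cv2.contourArea)
    (x,y),a,t=cv2.fitEllipse(cv2.convexHull(k));return x+u0,y+v0,a
E
python3 - <<'E'
from h import *
t=imaging.grab_frame("top");s=imaging.grab_frame("side")
for b in((145,210,180,245),(300,145,327,172),(355,220,382,246)):
    x,y,a=rings(t,b);print("top",x,y,a,onz("top",x,y,24))
x,y,a=rings(s,(232,176,256,194));print("side",x,y,a,onz("side",x,y,18))
print("tin",onz("top",157,175,44))
A=cv2.resize(t[150:250,125:345],None,fx=3.6,fy=3.6,interpolation=cv2.INTER_CUBIC)
B=cv2.resize(s[165:270,225:365],None,fx=2.2*1.2,fy=2.2*1.2,interpolation=cv2.INTER_CUBIC)
c=np.zeros((600,800,3),np.uint8);c[:A.shape[0],:A.shape[1]]=A[:600,:800];h=min(600-A.shape[0],B.shape[0])
cv2.imwrite("pics/c1.png",A[:,:,::-1])
B=cv2.resize(s[160:270,225:365],None,fx=5,fy=5,interpolation=cv2.INTER_CUBIC);cv2.imwrite("pics/c2.png",B[:,:,::-1])
E
```

```text
top 161.24958419799805 226.9302043914795 (18.785259246826172, 19.48431396484375) [524.  307.8  24. ]
top 313.0 159.0 (18.92118263244629, 18.92118263244629) [687.3 -80.9  24. ]
top 368.01009941101074 232.77626419067383 (19.179590225219727, 19.309303283691406) [ 495.4 -212.4   24. ]
side 242.92889308929443 184.9812135696411 (13.140992164611816, 14.819746971130371) [523.6 300.4  18. ]
tin [653.7 313.5  44. ]
```

View pics/c1.png

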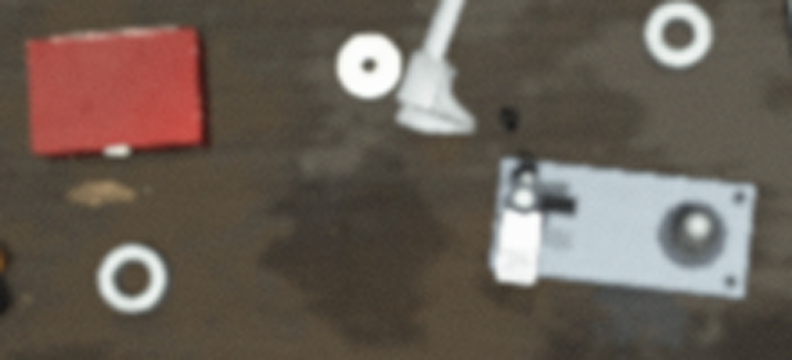

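View pics/c2.png

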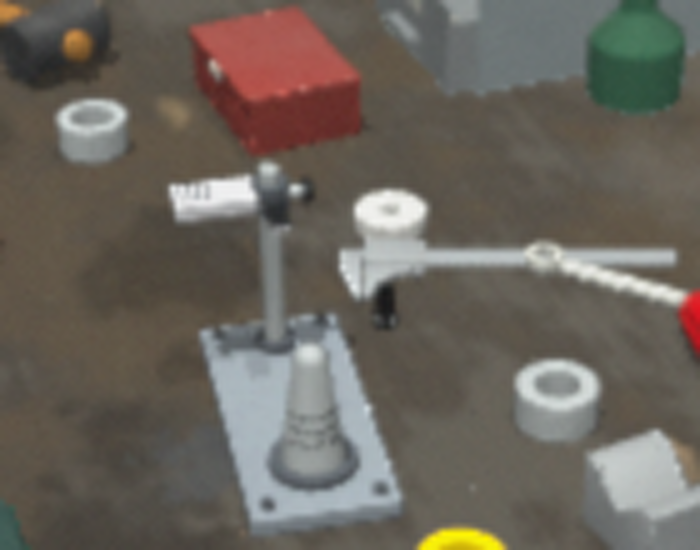

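Crop c1 and c2 confirm it: the target stands at top (161,227), directly in front of the red tin. The taper tip is at top ≈(318.4,213) and side ≈(286.6,229.5), and the pointer tab is at top ≈(268.7,217.8).

```bash
python3 - <<'E'
from h import *
f=lambda x,s,o:(x+.5)/s-.5+o
print("tip top",onz("top",f(697,3.6,125),f(228,3.6,150),84),"side",onz("side",f(310,5,225),f(350,5,160),84))
print("boss top",onz("top",f(691,3.6,125),f(236,3.6,150),18),"side",onz("side",f(313,5,225),f(456,5,160),18))
pl=[onz("top",f(x,3.6,125),f(y,3.6,150),12) for x,y in((501,157),(755,185),(746,297),(492,268))];print("plate",pl)
print("tab top",onz("top",f(517,3.6,125),f(245,3.6,150),124), "tabend",onz("top",f(517,3.6,125),f(284,3.6,150),124),"post",onz("top",f(524,3.6,125),f(195,3.6,150),128))
print("bushing side chk",onz("side",f(93,5,225),f(113,5,160),24))
s=manip.sense();print(s["joint_pos"])
for p in([524,307.8,120],[540,-85,150],[520,35,140]):
  for y in(-5,175,85,-95):print(p,y,manip.solve_ik(p,[-90,0,y]))
E
```

```text
tip top [542.6 -86.6  84. ] side [546.  -88.5  84. ]
boss top [543.7 -85.6  18. ] side [545.1 -90.9  18. ]
plate [array([604.4,  47.2,  12. ]), array([ 579.3, -132.3,   12. ]), array([ 500.2, -123.1,   12. ]), array([525.4,  55.2,  12. ])]
tab top [530.7  31.7 124. ] tabend [505.5  32.3 124. ] post [562.5  26.3 128. ]
bushing side chk [526.9 308.   24. ]
[ 6.36685138e+01  6.66574438e+00  8.26205675e+01 -5.22043100e-04
  9.07571234e+01 -2.16469779e+00]
[524, 307.8, 120] -5 [28.02530581  0.8108347  97.94700633  0.         81.24215897 33.02530581]
[524, 307.8, 120] 175 [ 2.80253058e+01  8.10834698e-01  9.79470063e+01 -2.54444375e-14
  8.12421590e+01 -1.46974694e+02]
[524, 307.8, 120] 85 [ 28.02530581   0.8108347   97.94700633   0.          81.24215897
 -56.97469419]
[524, 307.8, 120] -95 [ 2.80253058e+01  8.10834698e-01  9.79470063e+01 -2.54444375e-14
  8.12421590e+01  1.23025306e+02]
[540, -85, 150] -5 [-11.61907755  -7.94965002 103.45405847   0.          84.49559156
  -6.61907755]
[540, -85, 150] 175 None
[540, -85, 150] 85 [-11.61907755  -7.94965002 103.45405847   0.          84.49559156
 -96.61907755]
[540, -85, 150] -95 [-11.61907755  -7.94965002 103.45405847   0.          84.49559156
  83.38092245]
[520, 35, 140] -5 [  1.04616511 -10.99426575 107.06139454   0.          83.93287121
   6.04616511]
[520, 35, 140] 175 None
[520, 35, 140] 85 [  1.04616511 -10.99426575 107.06139454   0.          83.93287121
 -83.95383489]
[520, 35, 140] -95 [ 1.04616511e+00 -1.09942657e+01  1.07061395e+02 -2.54444375e-14
  8.39328712e+01  9.60461651e+01]
```

```bash
python3 - <<'E'
from h import *
b=[525,307.9]; O=lambda y:[-90,0,y]
T=lambda m:print(m,round(manip.sense()["time_s"],2),np.round(manip.sense()["eef_pos"],2),np.round(manip.sense()["ft_force"],1),round(manip.sense()["width"],1))
manip.move_pose(b+[70],O(82)); manip.move_linear(b+[4.5],feed=120);T("d")
claw.grab();T("g1");claw.open_jaws()
manip.move_linear(b+[40],feed=150); manip.move_pose(b+[40],O(-8)); manip.move_linear(b+[4.5],feed=120);claw.grab();T("g2")
manip.move_linear(b+[150],feed=150);T("up")
manip.move_pose([544,-87.3,150],O(-8));T("over")
for n in("top","side"):cv2.imwrite(f"pics/{n}1.png",imaging.grab_frame(n)[:,:,::-1])
s=cv2.imread("pics/side1.png")[160:270,225:365];t=cv2.imread("pics/top1.png")[160:260,250:390]
cv2.imwrite("pics/c3.png",np.vstack([cv2.resize(s,None,fx=4,fy=4,interpolation=2)[:330],cv2.resize(t,None,fx=4,fy=4,interpolation=2)[:270]]))
E
```

```text
d 2.45 [525.24 308.19   5.07] [ 0.5 -0.6 -0.1] 92.8
g1 3.27 [525.01 307.84   4.52] [ 0.9 -0.3  1.9] 45.6
g2 7.22 [524.98 307.9    4.54] [-0.1 -0.4 -0.3] 45.2
up 8.33 [524.59 307.7  148.78] [-0.5 -0.2 -2.4] 45.1
over 9.8 [544.19 -86.49 149.94] [ 0.3  0.3 -1.5] 45.6
```

View pics/c3.png

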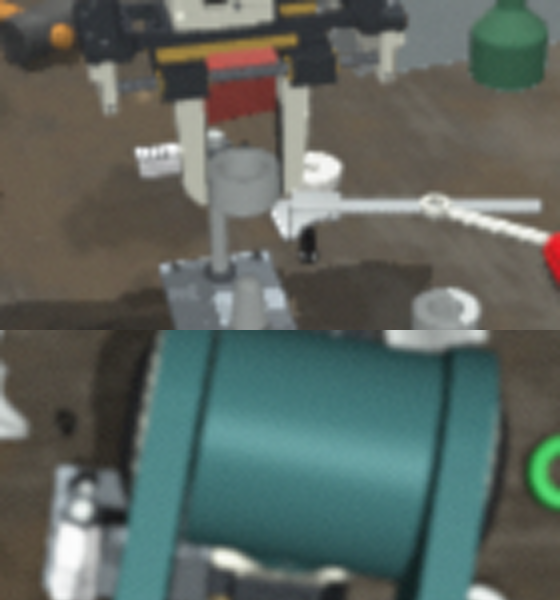

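Picture c3: the bushing is held level between the pads, above the taper, about centred on it in the side view. Next I lower it under force control.

```bash
cat > low.py <<'E'
from h import *
def F(n=6):
    a=[]
    for _ in range(n): manip.pause(0.01);a.append(manip.sense()["ft_force"])
    return np.mean(a,0)
E
python3 - <<'E'
from low import *
p=np.array([543.9,-87.4,100.]);manip.move_linear(list(p),feed=120);manip.pause(.2)
f0=F(10);print("base",np.round(f0,2),manip.sense()["eef_pos"])
while p[2]>34:
    p[2]-=3 if p[2]>64 else 1
    manip.move_linear(list(p),feed=25);f=F()-f0
    print(np.round(p,2),np.round(f,1),round(manip.sense()["eef_pos"][2],2))
    if f[2]>4: break
    if np.hypot(*f[:2])>1.2: p[:2]+=np.clip(.12*f[:2],-.5,.5)
print(manip.sense()["time_s"],manip.sense()["eef_pos"])
E
```

```text
base [-0.24 -0.18 -1.32] [544.18799885 -87.45805465 100.66720505]
[543.9 -87.4  97. ] [ 0.1 -0.1 -0.1] 96.92
[543.9 -87.4  94. ] [0.  0.2 0.2] 93.9
[543.9 -87.4  91. ] [0.2 0.6 0.3] 90.92
[543.9 -87.4  88. ] [ 0.4  0.  -0.1] 87.92
[543.9 -87.4  85. ] [-0.1  0.2 -0. ] 84.88
[543.9 -87.4  82. ] [ 0.1  0.  -0.1] 81.91
[543.9 -87.4  79. ] [ 0.5  0.1 -0.1] 78.9
[543.9 -87.4  76. ] [ 0.3  0.1 -0.1] 75.9
[543.9 -87.4  73. ] [-0.2  0.3  0.1] 72.9
[543.9 -87.4  70. ] [-0.1  0.5 -0. ] 69.88
[543.9 -87.4  67. ] [-0.   0.5  0.4] 66.92
[543.9 -87.4  64. ] [0.5 0.1 0.5] 63.91
[543.9 -87.4  63. ] [0.5 0.2 0. ] 63.0
[543.9 -87.4  62. ] [ 0.2  0.3 -0.3] 61.96
[543.9 -87.4  61. ] [ 0.2  0.4 -0.2] 60.96
[543.9 -87.4  60. ] [-0.1  0.1  0.1] 59.95
[543.9 -87.4  59. ] [ 0.5 -0.3  0.1] 59.0
[543.9 -87.4  58. ] [ 0.3 -0.7  0.2] 57.99
[543.9 -87.4  57. ] [ 0.5 -1.3  0.2] 57.03
[543.96 -87.56  56.  ] [ 0.6 -1.4  0.4] 55.99
[544.04 -87.72  55.  ] [ 1.2 -1.2  0.6] 54.94
[544.18 -87.87  54.  ] [ 0.6 -1.4  0.1] 53.96
[544.25 -88.04  53.  ] [ 0.5 -0.5  0.5] 52.96
[544.25 -88.04  52.  ] [ 0.5 -1.   0.4] 52.0
[544.25 -88.04  51.  ] [ 1.  -1.8  1. ] 51.07
[544.36 -88.26  50.  ] [ 0.5 -2.   1.1] 49.95
[544.43 -88.49  49.  ] [ 0.3 -1.8  0.4] 48.9
[544.47 -88.7   48.  ] [-0.1 -0.9  0.2] 47.91
[544.47 -88.7   47.  ] [-0.  -1.1  0.6] 46.96
[544.47 -88.7   46.  ] [ 0.2 -2.   0.9] 46.03
[544.49 -88.95  45.  ] [ 0.6 -1.8  0.6] 44.96
[544.56 -89.16  44.  ] [-0.2 -1.4  0.5] 43.93
[544.53 -89.33  43.  ] [-0.4 -0.5  0.2] 42.95
[544.53 -89.33  42.  ] [-0.4 -1.5  0.5] 41.97
[544.49 -89.51  41.  ] [-0.5 -1.6  1.4] 41.0
[544.43 -89.7   40.  ] [-1.3 -0.8  2.6] 40.09
[544.28 -89.8   39.  ] [-0.4  0.8  5. ] 39.2
22.05 [544.43469336 -89.74599976  39.20169711]
```

```bash
python3 - <<'E'
from low import *
p=np.array([544.3,-89.7,39.]);b=-1.32
for _ in range(8):
    p[2]-=.4;manip.move_linear(list(p),feed=25);f=F();z=manip.sense()["eef_pos"][2]
    print(np.round(p,2),np.round(f,1),round(z,2))
    if f[2]-b>9: break
manip.pause(.3);f=F();e=manip.sense()["eef_pos"];print("hold",f,e,"free underside",e[2]-4.54+(f[2]-b)/5-.28)
claw.open_jaws();manip.move_linear([e[0],e[1],150],feed=150);claw.grab()
manip.move_pose([520,30.5,145],[-90,0,-8])
print(manip.sense()["time_s"],manip.sense()["eef_pos"])
for n in("top","side"):cv2.imwrite(f"pics/{n}2.png",imaging.grab_frame(n)[:,:,::-1])
s=cv2.imread("pics/side2.png")[160:270,225:365]
cv2.imwrite("pics/c4.png",cv2.resize(s,None,fx=5,fy=5,interpolation=2))
E
```

```text
[544.3 -89.7  38.6] [-0.7  0.1  5. ] 38.79
[544.3 -89.7  38.2] [-1.3  0.2  5.7] 38.48
[544.3 -89.7  37.8] [-1.7  0.6  7.1] 38.19
[544.3 -89.7  37.4] [-1.9  0.3  8.3] 37.86
hold [-2.06848498  0.15609641  8.01869314] [544.47715234 -89.73036453  37.85508594] free underside 34.90282456333943
27.425 [519.94467664  31.05059528 145.1845937 ]
```

View pics/c4.png

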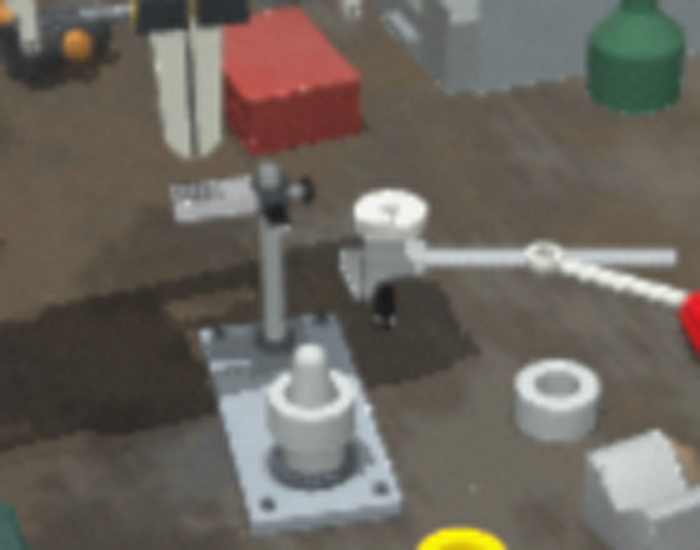

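Picture c4: the bushing sits level on the taper at about the 35 mm line, with its rim at crop (310,385). The fingertips are just over the tab, which is at crop (210,197). Rim height is about 58.9 mm, so I push the tab top down to about 65 mm.

```bash
python3 - <<'E'
from low import *
x,y=524,30.5
manip.move_linear([x,y,128],feed=100);f0=F();print(np.round(f0,1))
for z in(120,110,95,80,70,65):
    manip.move_linear([x,y,z],feed=40);f=F(3);e=manip.sense()["eef_pos"];print(z,np.round(f-f0,1),np.round(e,2))
    if f[2]-f0[2]>30 or np.hypot(*(f-f0)[:2])>15:break
manip.pause(.2);print(manip.sense()["eef_pos"])
manip.move_linear([x,y,160],feed=150);manip.move_linear([430,120,200],feed=200)
print(manip.sense()["time_s"])
for n in("top","side"):cv2.imwrite(f"pics/{n}3.png",imaging.grab_frame(n)[:,:,::-1])
s=cv2.imread("pics/side3.png")[170:270,225:345]
cv2.imwrite("pics/c5.png",cv2.resize(s,None,fx=6,fy=6,interpolation=2))
E
```

```text
[-0.1  0.2  0.4]
120 [ 0.4 -0.5 -0.3] [523.91  30.52 119.92]
110 [-0.   0.2 -0.3] [523.78  30.52 109.65]
95 [ 0.  -0.3 -0.6] [523.83  30.48  94.9 ]
80 [ 0.3  0.  -0.7] [523.83  30.53  79.87]
70 [ 0.6  0.4 -0.5] [523.83  30.51  69.88]
65 [ 0.2 -0.1 -0.2] [523.83  30.52  64.73]
[523.88397653  30.51126184  64.88570933]
32.3333
```

View pics/c5.png

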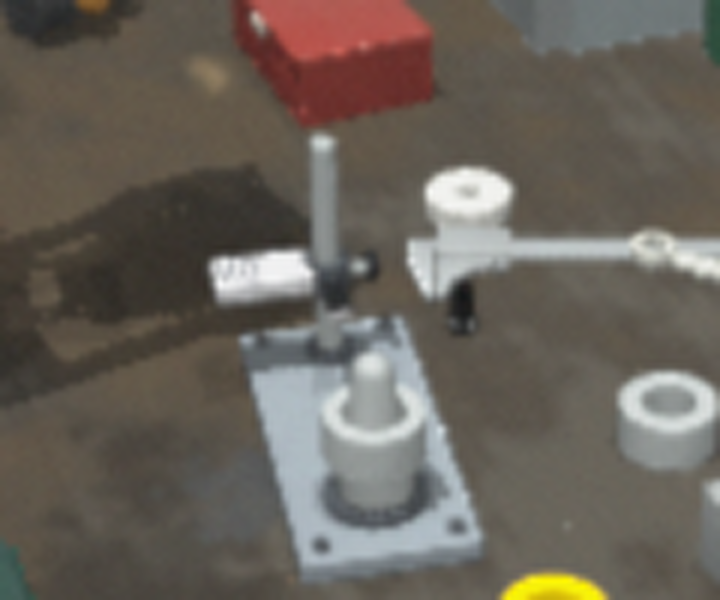

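```bash
python3 - <<'E'
from h import *
import math
c,s_=math.cos(math.radians(8)),math.sin(math.radians(8))
post=np.array([560.4,24.2]);tab=post+63*np.array([-c,s_])
for z in(124,65):print(z,proj("side",[*tab,z]))
a=cv2.imread("pics/side0.png");b=cv2.imread("pics/side3.png")
# tab's displacement by template match of its end
t=a[190:208,255:276];r=cv2.matchTemplate(b[195:240,250:290],t,cv2.TM_CCOEFF_NORMED);_,m,_,l=cv2.minMaxLoc(r)
print("tab shift px",l[0]+250-255,l[1]+195-190,m)
for z in(70,66,62,58,54):print("expected shift to line z",z,proj("side",[*tab,z+6])-proj("side",[*tab,124]))
print("rim: top edge circle centre proj",proj("side",[544.4,-89.7,58.9]),"seen",(372+.5)/6-.5+225,(413+.5)/6-.5+170)
E
```

```text
124 [255.  197.1]
65 [256.3 215.4]
tab shift px 1 16 0.9647142291069031
expected shift to line z 70 [ 1. 15.]
expected shift to line z 66 [ 1.1 16.2]
expected shift to line z 62 [ 1.2 17.4]
expected shift to line z 58 [ 1.3 18.7]
expected shift to line z 54 [ 1.4 19.9]
rim: top edge circle centre proj [286.4 238. ] seen 286.5833333333333 238.41666666666669
```

```bash
python3 - <<'E'
from h import *
import math
c,s_=math.cos(math.radians(8)),math.sin(math.radians(8))
tab=np.array([560.4,24.2])+50*np.array([-c,s_])
out=[]
for n,(x0,y0,x1,y1),pad in(("side",(258,194,280,206),26),("top",(263,208,276,231),16)):
    a,b=[cv2.resize(cv2.imread(f"pics/{n}{k}.png"),None,fx=8,fy=8,interpolation=2) for k in(0,3)]
    t=a[y0*8:y1*8,x0*8:x1*8];X,Y=max(0,x0-pad),y0-pad
    r=cv2.matchTemplate(b[Y*8:(y1+pad)*8,X*8:(x1+pad)*8],t,cv2.TM_CCOEFF_NORMED);_,m,_,l=cv2.minMaxLoc(r)
    print(n,"shift",l[0]/8+X-x0,l[1]/8+Y-y0,round(m,3))
    for z in(70,66,62,58,54):print("  z",z,proj(n,[*tab,z+6])-proj(n,[*tab,124]))
    x,y=(245,190) if n=="side" else (250,190)
    f=[cv2.resize(cv2.imread(f"pics/{n}{k}.png")[y:y+50,x:x+50],None,fx=8,fy=8,interpolation=2) for k in(0,3)]
    out.append(np.hstack(f)[:300])
cv2.imwrite("pics/c6.png",np.vstack(out))
E
```

```text
side shift 1.0 16.375 0.972
  z 70 [ 1.  14.9]
  z 66 [ 1.1 16.1]
  z 62 [ 1.2 17.4]
  z 58 [ 1.2 18.6]
  z 54 [ 1.3 19.8]
top shift 0.875 2.0 0.953
  z 70 [1.  1.5]
  z 66 [1.  1.6]
  z 62 [1.1 1.7]
  z 58 [1.2 1.9]
  z 54 [1.3 2. ]
```

View pics/c6.png

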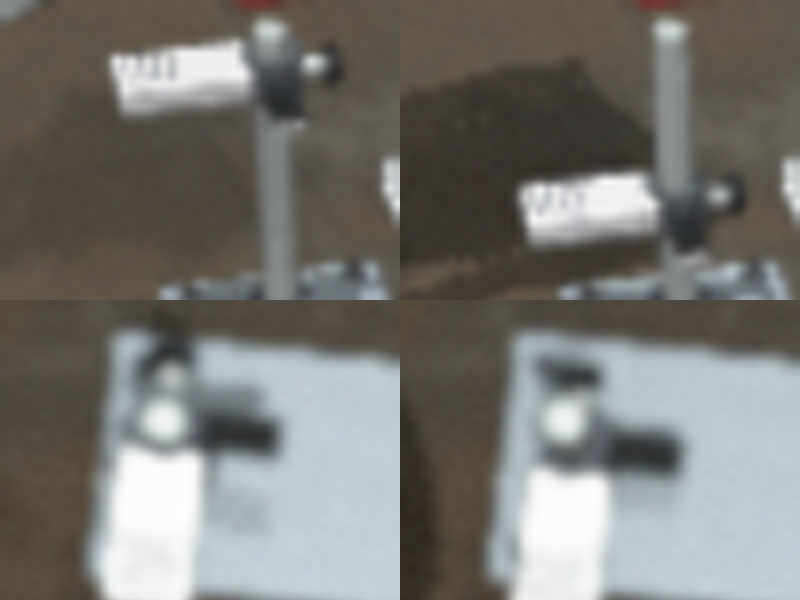

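```bash
python3 - <<'E'
from h import *
from scipy.optimize import fsolve
import math
c,s_=math.cos(math.radians(8)),math.sin(math.radians(8))
ax=np.array([-c,s_]);ay=np.array([s_,c])
for post in([560.4,24.2],[562.5,26.3]):
  for nm,(X,Y) in {"before":(110,55),"after":(120,185)}.items():
    uv=np.array([(X+.5)/8-.5+245,(Y+.5)/8-.5+190])
    q=lambda v:proj0([*(np.array(post)+v[0]*ax+12*ay),v[1]])-uv
    i=imaging.camera_info("side");P=np.array(i["pose"])
    def proj0(p):
        k=P[:3,:3].T@(np.array(p)-P[:3,3]);return np.array([i["fx"]*k[0]/k[2]+i["cx"],i["fy"]*k[1]/k[2]+i["cy"]])
    print(post,nm,"d,ztop",fsolve(q,[60,100]))
  print("post top proj",proj("side",[*post,128]),"seen",(268.5/8-.5+245,(22.5+8)/8-.5+190))
print("rim z check: taper tip proj",proj("side",[544.4,-89.7,87]),"seen",(372.5/6-.5+225,352/6-.5+170))
E
```

```text
[560.4, 24.2] before d,ztop [ 52.6092772  117.89950886]
[560.4, 24.2] after d,ztop [52.15952056 65.0552844 ]
post top proj [277.9 193.2] seen (278.0625, 193.3125)
[562.5, 26.3] before d,ztop [ 54.15366066 116.50645792]
[562.5, 26.3] after d,ztop [53.70290813 63.54522043]
post top proj [278.4 192.7] seen (278.0625, 193.3125)
rim z check: taper tip proj [286.1 229. ] seen (286.5833333333333, 228.16666666666666)
```

Measured absolutely, the tab top is at about 65 mm, so the line is at about 59 mm. That agrees with the fingertip height at the end of the push, so the pointer simply started about 6 mm below the top. Handing in.

```bash
python3 - <<'E'
from h import *
t=imaging.grab_frame("top")
for b in((300,145,327,172),(355,220,382,246)):
    x,y,a=rings(t,b);print(onz("top",x,y,24))
job.job_done();print(manip.sense()["time_s"])
E
```

```text
[687.3 -80.9  24. ]
[ 495.4 -212.4   24. ]
the job is handed in; nothing more can be done
the job is handed in; nothing more can be done
```

The job is handed in, at about 32 s on the robot's clock. I took the bushing from in front of the tin and lowered it down the taper under force control. I pressed it home at about 9.5 N and let go, then pushed the pointer down by its tab.

**Last checks:**
- **Bushing:** it looks level and centred on the taper. Its underside is at about 34.9 mm (the 35 mm line), so the rim is at about 58.9 mm. The rim's place in the side picture agrees with this within half a pixel.
- **Pointer:** the fingertips ended at 64.9 mm on the tab, which puts the line at about 58.9 mm. A separate fix from the side picture gives 57.5–59 mm.
- **Other bushings:** the other two have not moved in the top view. I did not measure the ring gauge, tape roll and ferrule again, but the arm did not go near them.

**One disagreement:** the pointer's shift in the picture came to only about 53 mm, against the 59 mm expected. The absolute fix explains it by the pointer starting about 6 mm below the top.

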